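# Sweep the loose nuts off the sorting board into the nut bin

### The arm

A 7-joint arm with a two-finger parallel gripper is mounted at the origin on the work surface. World frame = base frame: x ahead of the robot, y to its left, z up, the work surface at z = 0. Lengths are in m, angles in rad, forces in N, time in s.
With the tool pointing down it reaches from about 0.4 to 0.85 m from the base axis. Payload 10.4 kg.
Tool frame: the origin (TCP) lies at the very end of the fingers, on their centre line; the grasp point (between the pads) lies 19 mm behind it; x points along the fingers, z is the direction in which the jaws open and shut, and the axes are right-handed (so a half turn about x gives the same grasp; the last joint's range is limited). The gripper opens to 85 mm and grips with 20 to 120 N. Pads are 22 mm wide; open, the fingers measure 114 mm over their backs; the gripper's body (76 mm by 85 mm) begins 54 mm behind the grasp point. The pads swing forward as they close: fully open they stand 13 mm farther back than shut.
Start: joints at [1.207, 0.332, -0.065, 1.46, 0.022, 1.35, -0.088], TCP at [0.209, -0.589, 0.231] pointing down, gripper open.
Joint ranges: [-2.6, 2.6], [-0.5, 2.12], [-1.47, 1.34], [0.16, 2.42], [-1.27, 4.41], [0.06, 2.06], [-2.6, 2.6]. Speed limits (rad/s): [2.22, 2.22, 2.79, 2.79, 3.14, 3.14, 3.14].

### API

Orientations are given as a unit quaternion [x, y, z, w].
In Python, from workcell import telemetry, viewer, manip, spot_in, mark_of gives the robot as it stands. The module is installed in compiled form; this text tells all that it offers.
- The arm moves only by the shell command python3 -m crank 'ROWS' [FORCE]. ROWS is JSON, a list of rows, each a list of 3 entries, a list of its own where there are three numbers: the closure, from 0 (fully open) to 1 (shut), then the shift along the world's x, y, z in cm, then the turn, a rotation vector about the world's x, y, z in rad. A call has 1 to 12 rows; each row shifts and turns the commanded pose from where the row before left it; what a row does not reach is not made up. A row lasts 1/12 s, in which the tool goes at most 41.7 mm and 7.16 degrees, less where a joint would pass 70% of its speed; a pose out of reach is approached as far as the arm can. A call with a gripper value outside its range is refused whole. The fingers move at their own pace and stop on an object; FORCE is the grip in N (left out, the last holds). Time passes only in rows, so rows that do not move let the fingers close. It gives the time, the measured TCP pose, the force and the opening at its end, in the units of the state.
- telemetry.get_obs(): the state, without advancing time (a new reading comes with each control period).
- viewer.camera(name): name is "scene" or "side" or "wrist"; returns a dict with "frame" (420x560x3 uint8, red, green, blue), "intrinsics" (3x3 intrinsics, pixels), "cam_to_world" (4x4, takes a point from camera to world coordinates). Camera axes: x right, y up, looking along -z (the intrinsics and any distortion apply to the point x, -y, -z); pixel columns grow to the right and rows downward; lengths in m; the calibration is good to about 2 mm. A picture is of the moment at which its call begins. There is no depth.
- manip.hand_in(): hands the job in, once; it reports no verdict.
Trained networks look in a picture, given as the dict that the camera call returned (one of the last four; its "shot" number tells which), for a name from the list of things; names that differ only in an ending like _2 or _b are one class to them, and where a whole thing is asked for, a point or a joint stands for the part that bears it (a point fixed in the world has none). Each returns a list of dicts, best first, with "conf" (0 to 1); they miss things now and then, are a little off and sometimes report something else, mostly with a low value. They report only what shows in the picture. A call takes as long as a camera call.
- spot_in(thing, picture): "location" ([x, y, z] in m, in the coordinates of the camera as it stood for that picture, good to about 4 mm: the middle of the surface that is visible of it).
- mark_of(thing, picture): "location" ([x, y, z] in m, in the coordinates of the camera as it stood for that picture, good to about 4 mm: a listed point, or the origin of a listed thing).
The state is a dict: "clock": time; "joint_pos": joint angles; "joint_velocities": joint speeds; "tau": joint torques, N m; "position": TCP position; "ee_rot": TCP orientation; "ft_force": force on the tool from outside, world axes, zero at the start; "torque": the same for the moment, N m; "grip_width": opening from 0.0 (shut) to 1.0 (fully open).
Only numpy, scipy, OpenCV 4.12 (cv2) and the standard library are available. Lean on these libraries where they do the work, as an engineer would, in place of code of your own. Each camera call takes 0.05 s, during which the arm holds its last target. There are 200 camera calls.

### The job

With the fingertips, sweep the five loose steel nuts along the sorting board and over its open end so that they all drop into the blue nut bin, whichever end that stands at. Only push the nuts, never pick one up, and leave the grease tin and the little red bottle on the board, and everything else on the bench, where they stand.

Things in the scene. Friction and masses are not known exactly. Their poses are not given: they have to be found in the camera images.
- sorting_board: Low fixed sorting table: a 256 x 300 mm plywood deck on four short steel legs. Origin on the bench under the centre of the deck; its y axis runs along the deck's 300 mm length, its x axis across the 256 mm width. Deck top is 85 mm above the origin. Grey steel side rails at x = +-128 mm, 4 mm thick, stand 15 mm above the deck; both ends (y = +-150 mm) are open, with no lip. A bin stands at each end
- nut_bin: BLUE open plastic bin for nuts, fixed, 250 x 130 mm outside, 72 mm high, walls and floor 4 mm. Origin under its centre, axes parallel to the board's. It stands at one end of the board or the other (centre 203 mm from the board's centre along the board's y), its near rim 12 mm under the deck, so whatever goes over that end drops into it. Two steel nuts lie fixed in it already; they do not count
- bolt_bin: RED open plastic bin for bolts, same size, at the other end of the board; three bolts lie fixed in it. No nut belongs in it
- nut1: loose zinc-plated steel hexagon nut lying flat on the deck, 30 mm across flats, 35 mm across corners, 18 mm high, about 64 g. Origin at the centre of its underside, z up
- nut2: loose zinc-plated steel hexagon nut lying flat on the deck, 30 mm across flats, 35 mm across corners, 18 mm high, about 64 g. Origin at the centre of its underside, z up
- nut3: loose zinc-plated steel hexagon nut lying flat on the deck, 30 mm across flats, 35 mm across corners, 18 mm high, about 64 g. Origin at the centre of its underside, z up
- nut4: loose zinc-plated steel hexagon nut lying flat on the deck, 30 mm across flats, 35 mm across corners, 18 mm high, about 64 g. Origin at the centre of its underside, z up
- nut5: loose zinc-plated steel hexagon nut lying flat on the deck, 30 mm across flats, 35 mm across corners, 18 mm high, about 64 g. Origin at the centre of its underside, z up
- grease_tin: aluminium tin with an orange-brown lid, 52 mm across, 31 mm high, standing loose on the deck near its long centre line, between the two rows of nuts; leave it. Origin under its centre
- lock_bottle: small red bottle with a black nozzle, 32 mm across, 68 mm high, standing loose on the deck near its long centre line, between the two rows of nuts; leave it. Origin under its centre
- mug: blue mug on the bench, 80 mm across, 92 mm high; leave it. Origin under its centre
- tape_roll: roll of brown packing tape lying flat on the bench, 104 mm across, 48 mm high; leave it. Origin under its centre
- tape_measure: yellow and black tape measure standing on the bench, 66 x 34 x 62 mm; leave it. Origin under its centre
- spanner: steel spanner lying on the bench, 220 mm long; leave it. Origin about the middle of its underside
- spray_can: green spray can standing on the bench, 54 mm across, 170 mm high; leave it. Origin under its centre

How it is judged:
At the end, for the whole second after the job is handed in: All five nuts lie at rest inside the blue bin, their undersides' centres below its rim (at most 55 mm above the bin's underside); the tin, the bottle and the five things on the bench are upright and within 20 mm of where they began (x of nut1 in the frame of nut_bin between -0.122 and 0.122 m and y of nut1 in the frame of nut_bin between -0.062 and 0.062 m and z of nut1 in the frame of nut_bin between -0.001 and 0.055 m and linear speed of each of nut1, nut2, nut3, nut4, nut5 below 0.03 m/s and x of nut2 in the frame of nut_bin between -0.122 and 0.122 m and y of nut2 in the frame of nut_bin between -0.062 and 0.062 m and z of nut2 in the frame of nut_bin between -0.001 and 0.055 m and x of nut3 in the frame of nut_bin between -0.122 and 0.122 m and y of nut3 in the frame of nut_bin between -0.062 and 0.062 m and z of nut3 in the frame of nut_bin between -0.001 and 0.055 m and x of nut4 in the frame of nut_bin between -0.122 and 0.122 m and y of nut4 in the frame of nut_bin between -0.062 and 0.062 m and z of nut4 in the frame of nut_bin between -0.001 and 0.055 m and x of nut5 in the frame of nut_bin between -0.122 and 0.122 m and y of nut5 in the frame of nut_bin between -0.062 and 0.062 m and z of nut5 in the frame of nut_bin between -0.001 and 0.055 m and distance of each of grease_tin, lock_bottle, mug, tape_roll, tape_measure, spanner, spray_can from where it was at the start of the episode below 0.02 m and angle between each of grease_tin, lock_bottle, mug, tape_roll, tape_measure, spanner, spray_can's own z axis and vertical below 0.2 rad); the robot touches nothing.
It fails at once if a nut is picked up (its underside more than 25 mm above the deck) (z of any of nut1, nut2, nut3, nut4, nut5 in the frame of sorting_board above 0.11 m).
It fails at once if one of the other things on the board or bench is shoved more than 20 mm or knocked over (distance of any of grease_tin, lock_bottle, mug, tape_roll, tape_measure, spanner, spray_can from where it was at the start of the episode above 0.02 m or angle between any of grease_tin, lock_bottle, mug, tape_roll, tape_measure, spanner, spray_can's own z axis and vertical above 0.4 rad).
It also fails if it takes over 67 s, if anything falls off the work surface, if the arm or the gripper's body presses on something with over 40 N, if the wrist force passes 120 N, or if a joint passes its speed limit or range.

## Working session

There is one attempt and no reset: what is moved stays moved. The work goes in short steps, Python scripts to look and compute and a shell command to move; the robot and the scene stay as the last step left them, time stands still between calls to the robot, and variables do not carry over. Pictures are saved under pics/ and viewed, about 8 in all and at most 12, crops included, and the job is handed in when it is done.

```bash
mkdir -p pics
cat > h.py <<'E'
import numpy as np, cv2
from workcell import telemetry, viewer, manip, spot_in, mark_of
def w(p,l): return (p["cam_to_world"]@np.r_[l,1])[:3]
def shot(n,f=None):
    p=viewer.camera(n)
    if f: cv2.imwrite('pics/'+f,cv2.cvtColor(p["frame"],cv2.COLOR_RGB2BGR))
    return p
def find(names,p,fn=mark_of,mc=0.3):
    for t in names:
        for d in fn(t,p):
            if d["conf"]>mc: print(t,round(d["conf"],2),np.round(w(p,d["location"]),3))
def ray(p,u,v,z):
    K=p["intrinsics"];M=p["cam_to_world"]
    d=M[:3,:3]@np.array([(u-K[0,2])/K[0,0],-(v-K[1,2])/K[1,1],-1]);o=M[:3,3]
    return o+d*(z-o[2])/d[2]
E
python3 - <<'E'
from h import *
o=telemetry.get_obs();print(o["clock"],o["position"],o["ee_rot"],o["ft_force"])
L=["sorting_board","nut_bin","bolt_bin","nut1","grease_tin","lock_bottle","mug","tape_roll","tape_measure","spanner","spray_can"]
for n in ("scene","side"):
    p=shot(n,n+'1.png');print(n,p["cam_to_world"][:3,3]);find(L,p)
E
cd pics; python3 -c "
import cv2;import numpy as np
cv2.imwrite('both.png',cv2.resize(np.vstack([cv2.imread('scene1.png'),cv2.imread('side1.png')]),None,fx=.714,fy=.714))"
```

```text
0.0 [ 0.20873981 -0.5887054   0.23050176] [ 0.40826488  0.57796022 -0.40770491  0.57711219] [ 1.10920279 -0.40007394  0.32892698]
scene [ 1.25797176 -0.25489413  1.11490447]
sorting_board 0.8 [ 0.561 -0.002 -0.003]
sorting_board 0.69 [ 0.572 -0.212  0.   ]
nut_bin 0.94 [0.557 0.196 0.001]
bolt_bin 0.97 [ 0.573 -0.209 -0.002]
nut1 0.54 [0.647 0.048 0.087]
nut1 0.51 [0.476 0.076 0.078]
nut1 0.48 [ 0.642 -0.075  0.087]
nut1 0.41 [ 0.486 -0.092  0.085]
nut1 0.41 [ 0.49  -0.005  0.086]
grease_tin 0.71 [ 0.572 -0.209  0.001]
grease_tin 0.67 [0.567 0.072 0.086]
grease_tin 0.58 [ 0.394  0.476 -0.   ]
lock_bottle 0.64 [ 0.556 -0.051  0.086]
mug 0.93 [0.393 0.477 0.001]
tape_roll 0.83 [ 0.554  0.513 -0.001]
tape_measure 0.63 [ 0.485 -0.418 -0.001]
spray_can 0.63 [ 0.647 -0.476 -0.003]
side [-0.24378254 -0.9567252   1.08127739]
sorting_board 0.94 [ 0.563 -0.005 -0.001]
nut_bin 0.67 [ 0.391 -0.54   0.001]
bolt_bin 0.74 [ 0.571 -0.207  0.002]
nut1 0.46 [ 0.487 -0.09   0.088]
mug 0.48 [ 0.394  0.473 -0.002]
tape_measure 0.59 [ 0.485 -0.419  0.004]
spanner 0.86 [ 0.392 -0.538 -0.003]
spray_can 0.83 [ 0.644 -0.477  0.002]
```

View pics/scene1.png

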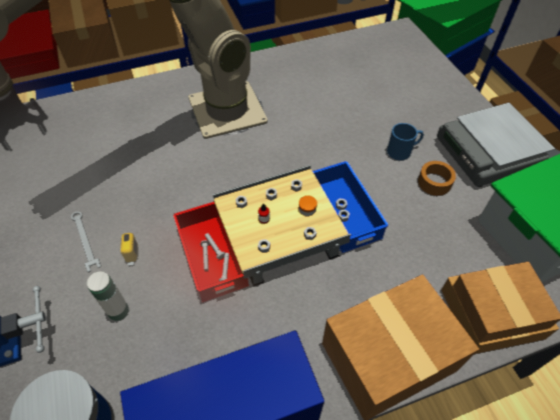

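View pics/side1.png

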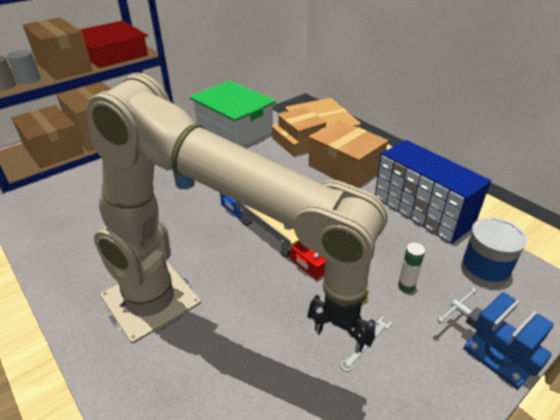

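The blue bin is at the +y end. In the scene view, three nuts lie on the row nearest the robot (px 241,202; 271,194; 296,185) and two on the far row (264,246; 310,233). The tin (308,204) and bottle (264,212) stand between the rows. The side view is mostly blocked by the arm.

Run:
```python
from h import *
from scipy.spatial.transform import Rotation as R
q=R.from_quat(telemetry.get_obs()["ee_rot"]);M=q.as_matrix();print(M.round(3))
for s in(1,-1):
    z=s*np.array([.9993,-.0+.037,0]);x=np.array([0,0,-1.]);T=np.c_[x,np.cross(z,x),z]
    print((R.from_matrix(T)*q.inv()).as_rotvec().round(3))
```

```text
[[ 0.     0.942  0.334]
 [-0.     0.334 -0.942]
 [-1.     0.     0.   ]]
[0.    0.    1.267]
[ 0.    -0.    -1.875]
```

```bash
python3 -m crank '[[0.8,[1.9,3.12,0],[0,0,0.063]],[0.8,[1.9,3.12,0],[0,0,0.063]],[0.8,[1.9,3.12,0],[0,0,0.063]],[0.8,[1.9,3.12,0],[0,0,0.063]],[0.8,[1.9,3.12,0],[0,0,0.063]],[0.8,[1.9,3.12,0],[0,0,0.063]],[0.8,[1.9,3.12,0],[0,0,0.063]],[0.8,[1.9,3.12,0],[0,0,0.063]],[0.8,[1.9,3.12,0],[0,0,0.063]],[0.8,[1.9,3.12,0],[0,0,0.063]]]'
python3 -m crank '[[0.8,[0.8,3.12,0],[0,0,0.063]],[0.8,[0.8,3.12,0],[0,0,0.063]],[0.8,[0.8,3.12,0],[0,0,0.063]],[0.8,[0.8,3.12,0],[0,0,0.063]],[0.8,[0.8,3.12,0],[0,0,0.063]],[0.8,[0.8,3.12,0],[0,0,0.063]],[0.8,[0.8,3.12,0],[0,0,0.063]],[0.8,[0.8,3.12,0],[0,0,0.063]],[0.8,[0.8,3.12,0],[0,0,0.063]],[0.8,[0.8,3.12,0],[0,0,0.063]],[0.8,[0,0,0],[0,0,0]],[0.8,[0,0,0],[0,0,0]]]'
python3 - <<'E'
from h import *
from scipy.spatial.transform import Rotation as R
o=telemetry.get_obs();print(o["clock"],o["position"],o["grip_width"],R.from_quat(o["ee_rot"]).as_matrix().round(3))
for n in("wrist","side"):
    p=shot(n,n+'2.png');print(n);find(["nut1","grease_tin","lock_bottle","sorting_board","nut_bin","bolt_bin","tape_roll","spray_can"],p)
E
```

```text
clock: 2.03
position: [0.3995, -0.2755, 0.2316]
ee_rot: [0.208, 0.676, -0.208, 0.676]
ft_force: [0.8, -1.3, 0.8]
grip_width: 0.201
clock: 3.03
position: [0.479, 0.0368, 0.2315]
ee_rot: [-0.012, 0.707, 0.012, 0.707]
ft_force: [0.3, 0.1, -0.6]
grip_width: 0.201
3.0333 [0.47900802 0.03680858 0.23145376] 0.2010752712095052 [[ 0.    -0.034  0.999]
 [ 0.     0.999  0.034]
 [-1.     0.     0.   ]]
wrist
nut1 0.92 [ 0.486 -0.002  0.085]
nut1 0.73 [ 0.641 -0.081  0.086]
nut1 0.72 [0.48  0.074 0.088]
nut1 0.67 [0.65  0.049 0.084]
nut1 0.64 [ 0.484 -0.086  0.084]
grease_tin 0.78 [0.566 0.078 0.084]
lock_bottle 0.87 [ 0.556 -0.045  0.088]
lock_bottle 0.31 [ 0.566 -0.007 -0.002]
sorting_board 0.58 [ 0.562 -0.009 -0.002]
nut_bin 0.9 [0.562 0.199 0.003]
side
nut1 0.54 [ 0.651 -0.079  0.082]
nut1 0.52 [ 0.486 -0.09   0.086]
nut1 0.45 [0.477 0.074 0.088]
nut1 0.45 [0.648 0.05  0.089]
grease_tin 0.61 [0.562 0.078 0.088]
lock_bottle 0.53 [ 0.56  -0.047  0.08 ]
sorting_board 0.82 [ 0.562 -0.006 -0.   ]
nut_bin 0.76 [ 0.56   0.196 -0.001]
bolt_bin 0.89 [ 0.57  -0.209 -0.003]
tape_roll 0.64 [0.555 0.51  0.002]
spray_can 0.83 [ 0.644 -0.476  0.002]
```

View pics/wrist2.png

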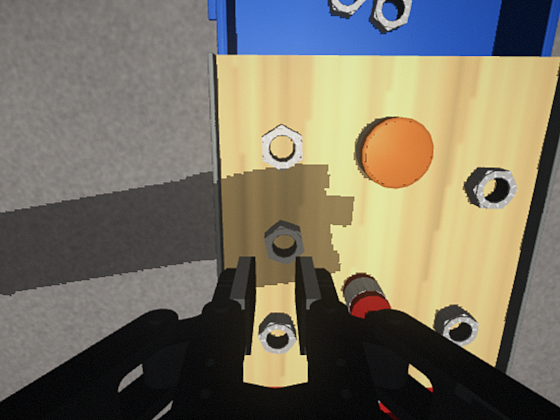

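The wrist view confirms the layout: the nuts on the near row are at px (282,145), (284,242) and (277,335). The fingers are between the first two, and the blue bin is just past the board's far edge. I'll push the leading nut first.

```bash
python3 -m crank '[[0.8,[0,0,-3],[0,0,0]],[0.8,[0,0,-3],[0,0,0]],[0.8,[0,0,-3],[0,0,0]],[0.8,[0,0,-2.5],[0,0,0]],[0.8,[0,0,-1.5],[0,0,0]],[0.8,[0,0,-0.9],[0,0,0]],[0.8,[0,0,0],[0,0,0]]]'
python3 -m crank '[[0.8,[0,0.8,0],[0,0,0]],[0.8,[0,0.8,0],[0,0,0]],[0.8,[0,1,0],[0,0,0]],[0.8,[-0.1,1,0],[0,0,0]],[0.8,[0,1,0],[0,0,0]],[0.8,[-0.1,1,0],[0,0,0]],[0.8,[0,1,0],[0,0,0]],[0.8,[-0.1,1,0],[0,0,0]],[0.8,[0,1,0],[0,0,0]],[0.8,[-0.1,1,0],[0,0,0]],[0.8,[0,1,0],[0,0,0]],[0.8,[0,0.8,0],[0,0,0]]]'
python3 - <<'E'
from h import *
for n in("wrist","scene"):
    p=shot(n,n+'3.png');print(n);find(["nut1","grease_tin"],p)
E
```

```text
clock: 4.52
position: [0.4779, 0.0349, 0.0908]
ee_rot: [-0.01, 0.708, 0.011, 0.706]
ft_force: [-1.1, 0.1, 0.6]
grip_width: 0.204
clock: 5.52
position: [0.4747, 0.1504, 0.0923]
ee_rot: [-0.011, 0.707, 0.011, 0.707]
ft_force: [0.4, 0.9, -0.4]
grip_width: 0.201
wrist
nut1 0.79 [0.477 0.17  0.023]
grease_tin 0.36 [0.476 0.167 0.021]
scene
nut1 0.68 [ 0.488 -0.005  0.085]
nut1 0.66 [ 0.485 -0.09   0.086]
nut1 0.57 [0.474 0.168 0.019]
nut1 0.49 [ 0.643 -0.075  0.086]
grease_tin 0.81 [0.566 0.074 0.085]
```

View pics/wrist3.png

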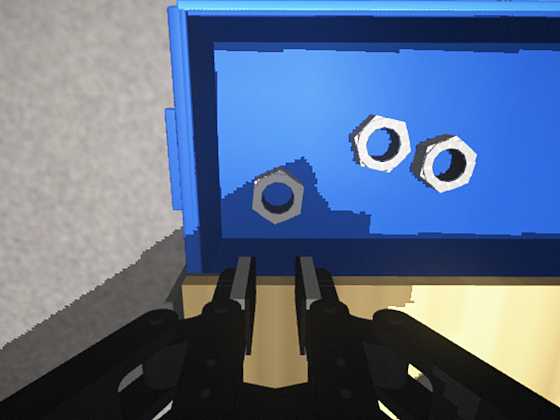

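The first nut is in the blue bin (px 277,196). Next is the middle nut of this row.

```bash
python3 -m crank '[[0.8,[0,0,2.5],[0,0,0]],[0.8,[0,0,2.5],[0,0,0]],[0.8,[0.2,-3.3,0],[0,0,0]],[0.8,[0.2,-3.3,0],[0,0,0]],[0.8,[0.2,-3.3,0],[0,0,0]],[0.8,[0.2,-3.3,0],[0,0,0]],[0.8,[0.3,-3.3,0],[0,0,0]],[0.8,[0.3,-3.3,0],[0,0,0]],[0.8,[0,0,0],[0,0,0]],[0.8,[0,0,-2.5],[0,0,0]],[0.8,[0,0,-2.5],[0,0,0]],[0.8,[0,0,0],[0,0,0]]]'
python3 -m crank '[[0.8,[0,1,0],[0,0,0]],[0.8,[0,1,0],[0,0,0]],[0.8,[-0.1,1,0],[0,0,0]],[0.8,[0,1,0],[0,0,0]],[0.8,[-0.1,1,0],[0,0,0]],[0.8,[0,1,0],[0,0,0]],[0.8,[-0.1,1,0],[0,0,0]],[0.8,[0,1,0],[0,0,0]],[0.8,[-0.1,1,0],[0,0,0]],[0.8,[0,1,0],[0,0,0]],[0.8,[-0.1,1,0],[0,0,0]]]'
python3 -m crank '[[0.8,[0,1,0],[0,0,0]],[0.8,[-0.1,1,0],[0,0,0]],[0.8,[0,1,0],[0,0,0]],[0.8,[-0.1,1,0],[0,0,0]],[0.8,[0,1,0],[0,0,0]],[0.8,[-0.1,1,0],[0,0,0]],[0.8,[0,1,0],[0,0,0]],[0.8,[0,1,0],[0,0,0]],[0.8,[0,0.7,0],[0,0,0]],[0.8,[0,0,0],[0,0,0]]]'
python3 - <<'E'
from h import *
for n in("wrist","scene"):
    p=shot(n,n+'4.png');print(n);find(["nut1","grease_tin","lock_bottle"],p)
E
```

```text
clock: 6.82
position: [0.4862, -0.0496, 0.0886]
ee_rot: [-0.01, 0.709, 0.01, 0.705]
ft_force: [-0.5, -0.1, -0.3]
grip_width: 0.2
clock: 7.73
position: [0.4839, 0.0619, 0.0923]
ee_rot: [-0.011, 0.707, 0.011, 0.707]
ft_force: [-0.6, -1.1, 0.6]
grip_width: 0.196
clock: 8.57
position: [0.4807, 0.15, 0.0924]
ee_rot: [-0.011, 0.707, 0.012, 0.707]
ft_force: [-0.2, -0.0, -0.1]
grip_width: 0.199
wrist
nut1 0.67 [0.476 0.162 0.02 ]
nut1 0.58 [0.479 0.175 0.038]
scene
nut1 0.7 [0.647 0.045 0.087]
nut1 0.53 [0.481 0.168 0.039]
nut1 0.45 [ 0.485 -0.093  0.085]
nut1 0.43 [ 0.642 -0.079  0.087]
grease_tin 0.75 [0.565 0.071 0.085]
lock_bottle 0.47 [ 0.647 -0.481 -0.004]
lock_bottle 0.44 [ 0.551 -0.047  0.085]
```

View pics/wrist4.png

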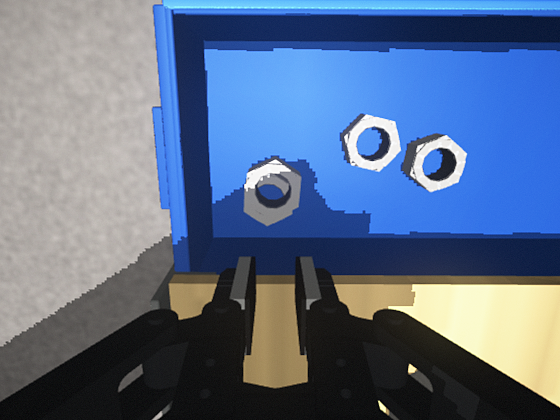

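The second nut came to rest stacked on the first (px 272,190). A third one dropped on top would be near the 55 mm limit, so I'll send the next over faster and a little to +x so it lands clear of the stack.

```bash
python3 -m crank '[[0.8,[0,0,4],[0,0,0]],[0.8,[0.1,-3.5,0],[0,0,0]],[0.8,[0.1,-3.5,0],[0,0,0]],[0.8,[0.1,-3.5,0],[0,0,0]],[0.8,[0.1,-3.5,0],[0,0,0]],[0.8,[0.1,-3.5,0],[0,0,0]],[0.8,[0,-3.5,0],[0,0,0]],[0.8,[0,-3.5,0],[0,0,0]],[0.8,[0,-3.5,0],[0,0,0]],[0.8,[0,0,0],[0,0,0]],[0.8,[0,0,-2],[0,0,0]],[0.8,[0,0,-2],[0,0,0]]]'
python3 -m crank '[[0.8,[0,0,0],[0,0,0]],[0.8,[0,0.8,0],[0,0,0]],[0.8,[0,0.8,0],[0,0,0]],[0.8,[0,1,0],[0,0,0]],[0.8,[0,1.2,0],[0,0,0]],[0.8,[0,1.4,0],[0,0,0]],[0.8,[0,1.5,0],[0,0,0]],[0.8,[0.1,1.5,0],[0,0,0]],[0.8,[0,1.5,0],[0,0,0]],[0.8,[0.1,1.5,0],[0,0,0]],[0.8,[0,1.5,0],[0,0,0]],[0.8,[0.1,1.5,0],[0,0,0]]]'
python3 -m crank '[[0.8,[0,1.5,0],[0,0,0]],[0.8,[0.1,1.6,0],[0,0,0]],[0.8,[0,1.7,0],[0,0,0]],[0.8,[0.1,1.9,0],[0,0,0]],[0.8,[0,2.2,0],[0,0,0]],[0.8,[0,2.5,0],[0,0,0]],[0.8,[0,2.5,0],[0,0,0]],[0.8,[0,0,0],[0,0,0]],[0.8,[0,0,0],[0,0,0]],[0.8,[0,0,0],[0,0,0]],[0.8,[0,0,0],[0,0,0]]]'
python3 - <<'E'
from h import *
for n in("wrist","scene"):
    p=shot(n,n+'5.png');print(n);find(["nut1","grease_tin","lock_bottle"],p)
E
```

```text
clock: 9.97
position: [0.4867, -0.1331, 0.0927]
ee_rot: [-0.01, 0.706, 0.01, 0.708]
ft_force: [-0.4, 0.5, -0.8]
grip_width: 0.203
clock: 10.97
position: [0.489, 0.0119, 0.0932]
ee_rot: [-0.011, 0.707, 0.011, 0.707]
ft_force: [-0.4, -0.9, 0.7]
grip_width: 0.198
clock: 11.88
position: [0.491, 0.1483, 0.0925]
ee_rot: [-0.01, 0.707, 0.01, 0.707]
ft_force: [-0.1, 0.6, 0.6]
grip_width: 0.199
wrist
nut1 0.79 [0.492 0.198 0.02 ]
nut1 0.64 [0.475 0.166 0.026]
nut1 0.61 [0.502 0.223 0.022]
grease_tin 0.82 [0.564 0.075 0.082]
scene
nut1 0.66 [ 0.644 -0.079  0.089]
nut1 0.66 [0.646 0.052 0.087]
nut1 0.56 [0.505 0.222 0.021]
nut1 0.5 [0.494 0.195 0.017]
nut1 0.48 [0.472 0.164 0.02 ]
grease_tin 0.87 [0.566 0.073 0.084]
lock_bottle 0.68 [0.552 0.51  0.001]
lock_bottle 0.52 [0.559 0.196 0.002]
lock_bottle 0.45 [ 0.556 -0.049  0.088]
```

View pics/wrist5.png

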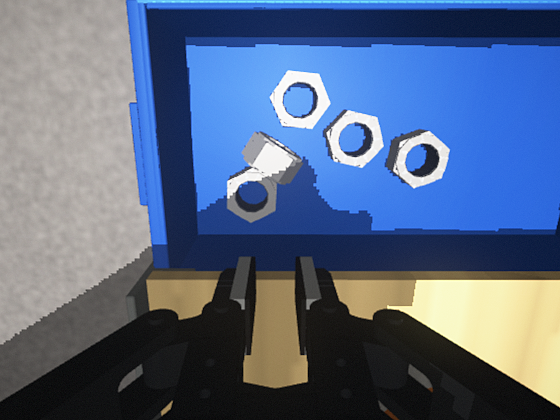

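All three near-row nuts are in the bin and no longer stacked: px (299,98), (272,158) and (251,193). Now the far row.

```bash
python3 -m crank '[[0.8,[0,0,3],[0,0,0]],[0.8,[0,0,3],[0,0,0]],[0.8,[0,0,3],[0,0,0]],[0.8,[2.6,-2.35,0],[0,0,0]],[0.8,[2.6,-2.35,0],[0,0,0]],[0.8,[2.6,-2.35,0],[0,0,0]],[0.8,[2.6,-2.35,0],[0,0,0]],[0.8,[2.6,-2.35,0],[0,0,0]],[0.8,[2.6,-2.35,0],[0,0,0]],[0.8,[0,0,0],[0,0,0]],[0.8,[0,0,-3],[0,0,0]],[0.8,[0,0,0],[0,0,0]]]'
python3 -m crank '[[0.8,[0,0,-3],[0,0,0]],[0.8,[0,0,-2],[0,0,0]],[0.8,[0,0,-1],[0,0,0]],[0.8,[0,0.8,0],[0,0,0]],[0.8,[0,0.9,0],[0,0,0]],[0.8,[0,1,0],[0,0,0]],[0.8,[-0.1,1,0],[0,0,0]],[0.8,[0,1,0],[0,0,0]],[0.8,[-0.1,1,0],[0,0,0]],[0.8,[0,1,0],[0,0,0]],[0.8,[-0.1,1,0],[0,0,0]],[0.8,[0,1,0],[0,0,0]]]'
python3 -m crank '[[0.8,[-0.1,1,0],[0,0,0]],[0.8,[0,1,0],[0,0,0]],[0.8,[-0.1,1,0],[0,0,0]],[0.8,[0,1,0],[0,0,0]],[0.8,[0,1,0],[0,0,0]],[0.8,[0,0.7,0],[0,0,0]],[0.8,[0,0,0],[0,0,0]],[0.8,[0,0,0],[0,0,0]]]'
python3 - <<'E'
from h import *
for n in("wrist","scene"):
    p=shot(n,n+'6.png');print(n);find(["nut1","grease_tin","lock_bottle"],p)
E
```

```text
clock: 13.28
position: [0.645, 0.0071, 0.1475]
ee_rot: [-0.01, 0.709, 0.01, 0.705]
ft_force: [-1.7, 0.0, -1.5]
grip_width: 0.201
clock: 14.28
position: [0.6438, 0.096, 0.0925]
ee_rot: [-0.011, 0.707, 0.011, 0.707]
ft_force: [-0.2, -1.3, 0.5]
grip_width: 0.199
clock: 14.95
position: [0.6419, 0.1524, 0.0922]
ee_rot: [-0.011, 0.707, 0.011, 0.707]
ft_force: [0.1, 0.4, -0.8]
grip_width: 0.201
wrist
nut1 0.92 [0.477 0.165 0.024]
nut1 0.77 [0.638 0.166 0.022]
nut1 0.72 [0.503 0.222 0.02 ]
nut1 0.71 [0.492 0.197 0.018]
grease_tin 0.54 [0.566 0.075 0.081]
lock_bottle 0.32 [0.566 0.079 0.085]
scene
nut1 0.61 [0.494 0.195 0.022]
nut1 0.53 [0.635 0.168 0.028]
nut1 0.49 [0.473 0.164 0.024]
nut1 0.4 [ 0.643 -0.075  0.088]
grease_tin 0.64 [0.566 0.076 0.086]
lock_bottle 0.74 [ 0.555 -0.046  0.087]
```

```bash
python3 -m crank '[[0.8,[0,0,4],[0,0,0]],[0.8,[0.1,-3.4,0],[0,0,0]],[0.8,[0.1,-3.4,0],[0,0,0]],[0.8,[0.1,-3.4,0],[0,0,0]],[0.8,[0,-3.4,0],[0,0,0]],[0.8,[0,-3.4,0],[0,0,0]],[0.8,[0,-3.4,0],[0,0,0]],[0.8,[0,-3.4,0],[0,0,0]],[0.8,[0,-3.4,0],[0,0,0]],[0.8,[0,0,0],[0,0,0]],[0.8,[0,0,-2],[0,0,0]],[0.8,[0,0,-2],[0,0,0]]]'
python3 -m crank '[[0.8,[0,0,0],[0,0,0]],[0.8,[0,0.8,0],[0,0,0]],[0.8,[0,0.8,0],[0,0,0]],[0.8,[0,1,0],[0,0,0]],[0.8,[-0.1,1.2,0],[0,0,0]],[0.8,[0,1.3,0],[0,0,0]],[0.8,[0,1.3,0],[0,0,0]],[0.8,[-0.1,1.3,0],[0,0,0]],[0.8,[0,1.3,0],[0,0,0]],[0.8,[-0.1,1.3,0],[0,0,0]],[0.8,[0,1.3,0],[0,0,0]],[0.8,[-0.1,1.3,0],[0,0,0]]]'
python3 -m crank '[[0.8,[0,1.3,0],[0,0,0]],[0.8,[-0.1,1.3,0],[0,0,0]],[0.8,[0,1.3,0],[0,0,0]],[0.8,[-0.1,1.3,0],[0,0,0]],[0.8,[0,1.3,0],[0,0,0]],[0.8,[0,1.3,0],[0,0,0]],[0.8,[0,1.4,0],[0,0,0]],[0.8,[0,1.5,0],[0,0,0]],[0.8,[0,1.7,0],[0,0,0]],[0.8,[0,1.7,0],[0,0,0]],[0.8,[0,0,0],[0,0,0]],[0.8,[0,0,0],[0,0,0]]]'
python3 - <<'E'
from h import *
for n in("wrist","scene"):
    p=shot(n,n+'7.png');print(n);find(["nut1","grease_tin","lock_bottle"],p)
E
```

```text
clock: 16.35
position: [0.6457, -0.121, 0.093]
ee_rot: [-0.01, 0.706, 0.01, 0.708]
ft_force: [0.8, 0.4, -0.2]
grip_width: 0.203
clock: 17.35
position: [0.6409, 0.0103, 0.0924]
ee_rot: [-0.011, 0.707, 0.011, 0.707]
ft_force: [0.1, -0.8, 1.5]
grip_width: 0.2
clock: 18.35
position: [0.6384, 0.1522, 0.0922]
ee_rot: [-0.011, 0.707, 0.012, 0.707]
ft_force: [0.7, 0.2, 0.1]
grip_width: 0.198
wrist
nut1 0.94 [0.475 0.164 0.023]
nut1 0.88 [0.639 0.164 0.02 ]
nut1 0.74 [0.502 0.223 0.02 ]
nut1 0.64 [0.492 0.201 0.019]
grease_tin 0.75 [0.564 0.074 0.083]
scene
nut1 0.6 [0.633 0.223 0.022]
nut1 0.55 [0.473 0.166 0.018]
nut1 0.38 [0.493 0.195 0.02 ]
nut1 0.38 [0.632 0.169 0.025]
grease_tin 0.64 [0.565 0.073 0.084]
lock_bottle 0.74 [ 0.556 -0.051  0.085]
lock_bottle 0.5 [ 0.57  -0.214 -0.004]
```

View pics/wrist7.png

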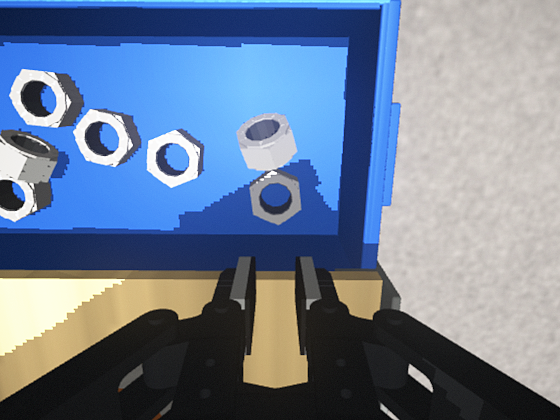

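All five look to be in the bin, with the last one still tipping (px 267,140). I'll lift clear, let it settle and check.

```bash
python3 -m crank '[[0.8,[0,0,3],[0,0,0]],[0.8,[0,0,3],[0,0,0]],[0.8,[0,0,3],[0,0,0]],[0.8,[0,-1,2],[0,0,0]],[0.8,[0,-1,0],[0,0,0]],[0.8,[0,0,0],[0,0,0]],[0.8,[0,0,0],[0,0,0]],[0.8,[0,0,0],[0,0,0]],[0.8,[0,0,0],[0,0,0]],[0.8,[0,0,0],[0,0,0]],[0.8,[0,0,0],[0,0,0]],[0.8,[0,0,0],[0,0,0]]]'
python3 - <<'E'
from h import *
for n in("wrist","scene"):
    p=shot(n,n+'8.png');print(n);find(["nut1","grease_tin","lock_bottle","mug","tape_roll","tape_measure","spanner","spray_can"],p,mc=.4)
a=[cv2.imread(f'pics/{n}8.png') for n in("wrist","scene")]
a[1]=cv2.resize(a[1][140:320,160:400],(560,420))
cv2.imwrite('pics/c8.png',cv2.resize(np.vstack(a),None,fx=.7,fy=.7))
E
```

```text
clock: 19.75
position: [0.6387, 0.1302, 0.202]
ee_rot: [-0.011, 0.707, 0.011, 0.707]
ft_force: [0.5, -0.2, -0.1]
grip_width: 0.204
wrist
nut1 0.9 [0.477 0.165 0.023]
nut1 0.89 [0.493 0.194 0.019]
nut1 0.75 [0.503 0.221 0.021]
nut1 0.61 [0.637 0.168 0.025]
nut1 0.59 [0.631 0.219 0.017]
grease_tin 0.96 [0.565 0.075 0.084]
lock_bottle 0.47 [ 0.553 -0.048  0.084]
mug 0.69 [0.475 0.164 0.02 ]
tape_roll 0.42 [ 0.567 -0.008 -0.001]
spanner 0.51 [0.564 0.076 0.083]
scene
nut1 0.65 [0.634 0.222 0.02 ]
nut1 0.55 [0.494 0.193 0.018]
nut1 0.44 [0.633 0.168 0.026]
nut1 0.41 [0.471 0.163 0.021]
grease_tin 0.7 [0.566 0.073 0.085]
lock_bottle 0.73 [ 0.553 -0.05   0.087]
mug 0.79 [ 0.394  0.476 -0.003]
tape_roll 0.77 [0.549 0.515 0.002]
tape_measure 0.96 [ 0.482 -0.422  0.002]
spanner 0.75 [ 0.396 -0.542 -0.004]
spray_can 0.75 [ 0.647 -0.476 -0.003]
```

View pics/c8.png

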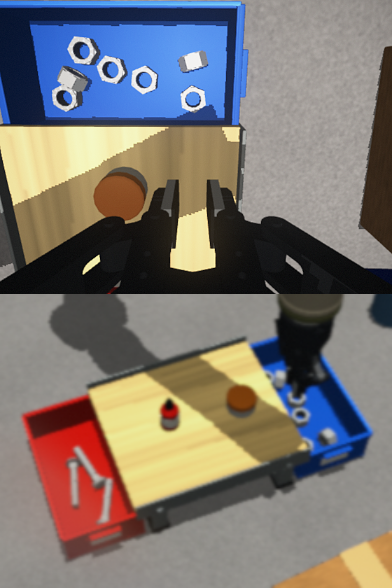

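The blue bin now holds seven nuts, the five swept and the two fixed ones. The deck is bare apart from the tin and the bottle.

```bash
python3 -c "
from workcell import manip; print(manip.hand_in())"
```

```text
the job is handed in; nothing more can be done
None
```

All five loose nuts are in the blue bin, and the job is handed in at about 20 s of the 67 s allowed. I pushed them one at a time over the +y end with the part-closed fingertips; none was picked up.

- **Nuts:** the last pictures show seven nuts in the blue bin, the five swept plus the two fixed ones. The five had undersides at about z = 0.017–0.026 m, well under the 0.055 m limit. One of them rests on its edge and one leans on its neighbour.
- **Stacking:** the second nut first landed on top of the first. I sent the third over faster and slightly to one side, and that left them unstacked.
- **Other things:** the tin, bottle, mug, tape roll, tape measure, spanner and spray can were all found within about 6 mm of where they began, close to the networks' own error. The gripper was lifted clear, and the wrist force read about zero.
- **Disagreements:** the final scene view reported only four of the five nuts, because the gripper partly hid the bin; the wrist view showed all of them. The networks also gave a few false low-confidence hits, such as a "mug" in the bin, which I ruled out from the pictures.

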